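# Roll a sample vial into its light-guard case and snap the lid shut

### The job

Put the sample vial that lies on its side in front of the open grey case away: keeping it lying on the bench and never lifting it, roll it in through the case's open front until it rests against the back wall. Then swing the sprung lid over and press the pad at its front edge down just until it snaps past its catches and stays shut by itself; how far down the catches sit differs from case to case, so feel for the snap and do not force the lid against its stop. Leave the other glassware and the tweezers where they are.

Things in the scene. Friction and masses are not known exactly. Their poses are not given: they have to be found in the camera images.
- case: grey vial case fixed to the bench, two side walls 24 mm high and a back wall 28 mm high, no floor (the bench is its floor), 132 mm wide over all. Origin: on the bench under its middle; x points from the open front to the back wall, y left, z up. Inside it is 100 mm wide (90 mm at the very front); open front at x = -44 mm, inner face of the back wall at x = +36 mm
- case_home (a point): point in the case, fixed to it, where the vial's centre is when the vial lies against the middle of the back wall (case frame x +25, y 0, z +11 mm)
- case_hinge (a point): middle of the lid's hinge line, along the case's y axis above the back wall (case frame x +42, z +33 mm). The lid is a plate 122 mm wide, 4 mm thick, reaching 81 mm from the hinge; a flap 96 mm wide and 25 mm deep along its free edge closes the front when shut and points at the robot, some 115 mm above the bench, when the lid is open
- lid (a joint): lid angle: 0 level, 1.57 upright, 2.05 leaning back to its stop; starts leaning back. Friction (0.1 N m) and a weak spring: let go below 0.8 rad it pops up to 0.8 unless caught. Two side catches give way at some 15 N on the pad, then hold it. Their height is hidden and varies: shut, it rests level within 0.1 rad, hard stop 1 mm below. Over 30 N on the lid fails
- lid_pad (a point): centre of the outer face (upper when shut) of the black ribbed thumb pad, 16 x 40 mm, at the middle of the lid's free edge; 71 mm from the hinge line, 5 mm outside the lid's mid-plane. Its z axis is the lid's outward normal (up when shut), x points along the lid to the hinge. 38 mm above the bench when level. Moves with the lid
- vial_centre (a point): centre of the sample vial (glass, white cap, 22 mm diameter, 52 mm long) that lies on its side in front of the case's open front; its z axis runs along the vial, level and roughly along the case's y axis. It is 11 mm above the bench when lying and must stay below 30 mm
- vial_l: another vial, standing, 22 mm diameter, 52 mm high, left of the case: leave it. Origin at its underside
- vial_r: another vial, standing, 22 mm diameter, 52 mm high, right of the case: leave it. Origin at its underside
- beaker: standing glass beaker, 46 mm wide, 59 mm high: leave it. Origin at its underside
- flask: standing conical glass flask, 50 mm wide, 76 mm high: leave it. Origin at its underside
- dish: glass dish, 60 mm wide, 15 mm high: leave it. Origin at its underside
- tweezers: steel tweezers, 126 mm long, 10 mm high, lying along their y axis: leave them. Origin at the underside of their middle
Not all that is in view belongs to the job. Leave any blue look-alike of the part that bears vial_centre alone. There is more than one size of the case; the job needs the larger.

How it is judged:
On the way:
1. the vial lies inside against the back wall while the lid is still open (x of vial_centre in the frame of case above 0.017 m and z of vial_centre in the frame of case below 0.02 m and value of joint lid above 1 rad), for 0.2 s.
At the end, for the whole second after the job is handed in: the lid is held shut by its catches (less than 0.13 rad open; uncaught it pops up to some 0.8 rad) and the vial lies at rest inside the case at the back wall (centre no more than 15 mm short of the place where it touches the wall; 8 mm when it was rolled in, before the lid is swung over) (value of joint lid below 0.13 rad and x of vial_centre in the frame of case between 0.01 and 0.034 m and y of vial_centre in the frame of case between -0.04 and 0.04 m and height (world z) of vial_centre below 0.02 m and linear speed of sample_vial below 0.02 m/s).
It fails at once if the sample vial is lifted off the bench (centre above 30 mm) (height (world z) of vial_centre above 0.03 m).
It fails at once if the lid is pressed with more than 30 N (contact force between any of the fingers, the arm and lid above 30 N).
It fails at once if a bystander is moved by more than 30 mm (distance of any of vial_l, vial_r, beaker, flask, dish, tweezers from where it was at the start of the episode above 0.03 m).
It also fails if it takes over 69 s, if anything falls off the work surface, if the arm or the gripper's body presses on something with over 40 N, if the wrist force passes 120 N, or if a joint passes its speed limit or range.

### The arm

A 6-joint arm with a two-finger parallel gripper is mounted at the origin on a cart in front of the work surface, level with it; the furniture and walls round the work are solid. World frame = base frame: x ahead of the robot, y to its left, z up, the work surface at z = 0. Lengths are in m, angles in rad, forces in N, time in s.
With the tool pointing down it reaches from about 0.375 to 0.9 m from the base axis. Payload 3.1 kg.
Tool frame: the origin (TCP) lies between the finger pads; the fingertips stand 17 mm ahead of it and the grasp point (between the pads) lies 2 mm behind it (robot.nose_length is the distance from the TCP to the fingertips, in m); z points along the fingers, y is the line along which they close (so a half turn about z gives the same grasp; the last joint's range is limited). The gripper opens to 87 mm and grips with 3 to 60 N. Pads are 19 mm wide; open, the fingers measure 117 mm over their backs; the gripper's body (75 mm by 190 mm) begins 51 mm behind the grasp point.
Start: joints at [1.141, 0.527, 1.433, -0, 1.181, -0.178], TCP at [0.156, 0.605, 0.24] pointing down, gripper open.
Joint ranges: [-3.08, 3.08], [-0.75, 2.2], [0.22, 2.44], [-1.43, 4.57], [0, 2.65], [-2.85, 2.85]. Speed limits (rad/s): [2.79, 2.79, 3.14, 3.14, 3.14, 3.14].

### API

Orientations are given as a unit quaternion [x, y, z, w].
In Python, from rig import robot, cams gives the robot as it stands.
- The arm moves only by the shell command python3 -m pendant 'ROWS' [FORCE]. ROWS is JSON, a list of rows, each an object with "jaw": the opening, from 0 (shut) to 1 (fully open); "linear": the shift along the tool's x, y, z in cm, a list of three; "twist": the turn about the tool's z in degrees. A call has 1 to 12 rows; each row shifts and turns the commanded pose from where the row before left it, along the tool's axes as they then stand; what a row does not reach is not made up. A row lasts 1/12 s, in which the tool goes at most 41.7 mm and 7.16 degrees, less where a joint would pass 70% of its speed; a pose out of reach is approached as far as the arm can. A call is refused whole if a number of a shift passes 4.17 or a number of a turn 7.16, either way. A call with a gripper value outside its range is refused whole. The fingers move at their own pace and stop on an object; FORCE is the grip in N (left out, the last holds). Time passes only in rows, so rows that do not move let the fingers close. It gives the time, the measured TCP pose, the force, the opening and the grip force at its end, in the units of the state.
- robot.get_obs(): the state, without advancing time (a new reading comes with each control period).
- cams.camera(name): name is "scene" or "top" or "wrist"; returns a dict with "color" (480x640x3 uint8, blue, green, red), "depth" (480x640 float32, m along the optical axis (not along the pixel's ray), 0 where there is no reading), "fov_y" (degrees; the focal length in pixels is half the picture's height over the tangent of half this angle, whatever the lens; pixels are square), "cx", "cy" (the principal point, pixels), "view" (4x4, takes a point from world to camera coordinates). Camera axes: x right, y down, z forward; pixel columns grow to the right and rows downward; lengths in m; the calibration is good to about 2 mm. A picture is of the moment at which its call begins.
- robot.hand_in(): hands the job in; it is judged then, once.
The state is a dict: "time": time; "q": joint angles; "joint_velocities": joint speeds; "joint_torque": joint torques, N m; "position": TCP position; "tool_rot": TCP orientation; "ft_force": force on the tool from outside, world axes, zero at the start; "moment": the same for the moment, N m; "grip_width": finger opening in m; "grip_force": force on a finger pad.
Only numpy, scipy, OpenCV 4.12 (cv2) and the standard library are available. Lean on these libraries where they do the work, as an engineer would, in place of code of your own. Each camera call takes 0.05 s, during which the arm holds its last target. There are 200 camera calls.

## Working session

There is one attempt and no reset: what is moved stays moved. The work goes in short steps, Python scripts to look and compute and a shell command to move; the robot and the scene stay as the last step left them, time stands still between calls to the robot, and variables do not carry over. Pictures are saved under pics/ and viewed, at most 10 in all, crops included, and the job is handed in when it is done.

```bash
mkdir -p pics; ls
cat > h.py <<'E'
import numpy as np, cv2
from rig import robot, cams
def cloud(c):
    d=c["depth"]; f=240/np.tan(np.radians(c["fov_y"])/2)
    v,u=np.mgrid[0:480,0:640]
    P=np.stack([(u-c["cx"])*d/f,(v-c["cy"])*d/f,d,np.ones_like(d)],-1)
    W=P@np.linalg.inv(c["view"]).T
    W[d==0]=np.nan
    return W[...,:3]
def get(n):
    c=cams.camera(n); return c,cloud(c)
E
python3 - <<'E'
from h import *
for n in ("scene","top"):
    c,W=get(n); cv2.imwrite(f"pics/{n}0.png",c["color"]); np.save(n+"0.npy",W)
    print(n,c["fov_y"],np.linalg.inv(c["view"]).round(3).tolist())
o=robot.get_obs(); print(o["time"],o["position"],o["tool_rot"],o["ft_force"],o["grip_width"])
E
```

```text
pics
scene 55.339299532942015 [[0.526, -0.64, 0.56, -0.004], [-0.85, -0.397, 0.345, -0.34], [0.002, -0.658, -0.753, 0.722], [0.0, 0.0, 0.0, 1.0]]
top 50.91839414113723 [[-0.01, -0.998, 0.067, 0.425], [-1.0, 0.01, 0.0, -0.011], [-0.001, -0.067, -0.998, 1.267], [0.0, 0.0, 0.0, 1.0]]
0.1 [0.15541963 0.60471642 0.23865782] [ 1.25572463e-01  9.92083946e-01 -9.50140957e-04 -3.11595591e-04] [ 0.25808183 -0.15574999  0.5885125 ] 0.08718175103341333
```

View pics/scene0.png

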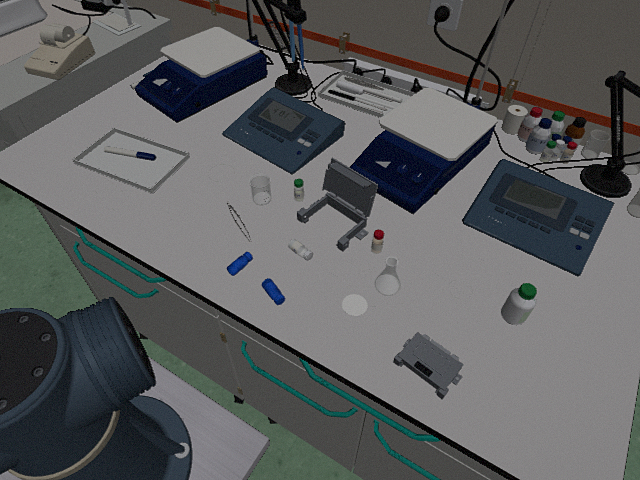

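View pics/top0.png

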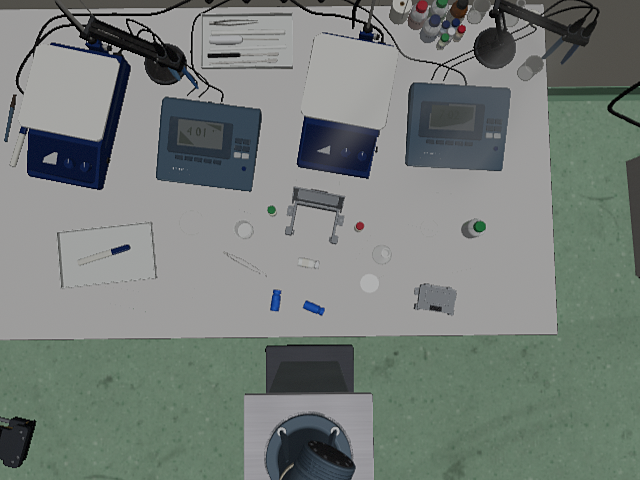

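The open large case is at about (316,215) in top. The white-capped vial lies at (309,263), with blue decoys at (276,300) and (314,308). The small closed case is at (436,298).

Run:
```python
from h import *
W=np.load("top0.npy"); S=np.load("scene0.npy")
im=cv2.imread("pics/top0.png"); 
cv2.imwrite("pics/top0c.png",cv2.resize(im[175:325,225:410],None,fx=4,fy=4,interpolation=cv2.INTER_CUBIC))
for (u,v) in [(316,215),(309,263),(276,300),(271,210),(360,226),(245,230),(382,254),(370,284),(245,263)]: print((u,v),W[v,u].round(3))
for nm,A in(("top",W),("scene",S)):
    P=A.reshape(-1,3)
    def sel(x0,x1,y0,y1,z0,z1):
        m=(P[:,0]>x0)&(P[:,0]<x1)&(P[:,1]>y0)&(P[:,1]<y1)&(P[:,2]>z0)&(P[:,2]<z1); return P[m]
    c=W[222,316]
    b=W[235,316]  # bench inside case
    Q=sel(b[0]-.09,b[0]+.12,b[1]-.1,b[1]+.1,.018,.03)
    print(nm,"walls",len(Q)); 
    Q2=sel(b[0]-.09,b[0]+.12,b[1]-.1,b[1]+.1,.09,.14)
    for q in (Q,Q2):
        if len(q): print(cv2.minAreaRect((q[:,:2]*1000).astype(np.float32)),np.median(q,0).round(3),q.min(0).round(3),q.max(0).round(3))
    v=W[263,309]; q=sel(v[0]-.04,v[0]+.04,v[1]-.04,v[1]+.04,.012,.03)
    if len(q): print("vial",cv2.minAreaRect((q[:,:2]*1000).astype(np.float32)),len(q),q.mean(0).round(4),q.max(0))
```

```text
(316, 215) [ 0.595 -0.023 -0.001]
(309, 263) [ 0.473 -0.004  0.022]
(276, 300) [0.383 0.078 0.021]
(271, 210) [0.601 0.086 0.055]
(360, 226) [ 0.56  -0.129  0.051]
(245, 230) [0.559 0.157 0.   ]
(382, 254) [ 0.491 -0.178  0.07 ]
(370, 284) [ 0.42  -0.157 -0.003]
(245, 263) [ 0.476  0.157 -0.002]
top walls 424
((560.758056640625, -30.83673095703125), (174.16281127929688, 167.67381286621094), 23.263010025024414) [ 0.553 -0.003  0.023] [ 0.463 -0.122  0.018] [0.63  0.077 0.03 ]
((625.0823974609375, -26.962871551513672), (121.4690170288086, 30.709617614746094), 78.19107818603516) [ 0.624 -0.027  0.112] [ 0.601 -0.088  0.09 ] [0.648 0.034 0.12 ]
vial ((474.3241271972656, -1.8404369354248047), (52.45982360839844, 21.681488037109375), 79.38839721679688) 181 [ 0.4743 -0.0013  0.0198] [0.48859794 0.02545148 0.02771609]
scene walls 738
((556.6138305664062, -31.243980407714844), (174.56497192382812, 166.3832244873047), 23.871706008911133) [ 0.566 -0.013  0.024] [ 0.461 -0.122  0.018] [0.627 0.077 0.03 ]
((622.7870483398438, -30.752159118652344), (122.15806579589844, 29.295793533325195), 78.97606658935547) [ 0.622 -0.039  0.113] [ 0.6   -0.092  0.09 ] [0.646 0.029 0.12 ]
vial ((472.84796142578125, -5.562278747558594), (53.705326080322266, 21.716243743896484), 80.70127868652344) 247 [ 0.4704 -0.0063  0.0194] [0.48618802 0.02201177 0.02532764]
```

View pics/top0c.png

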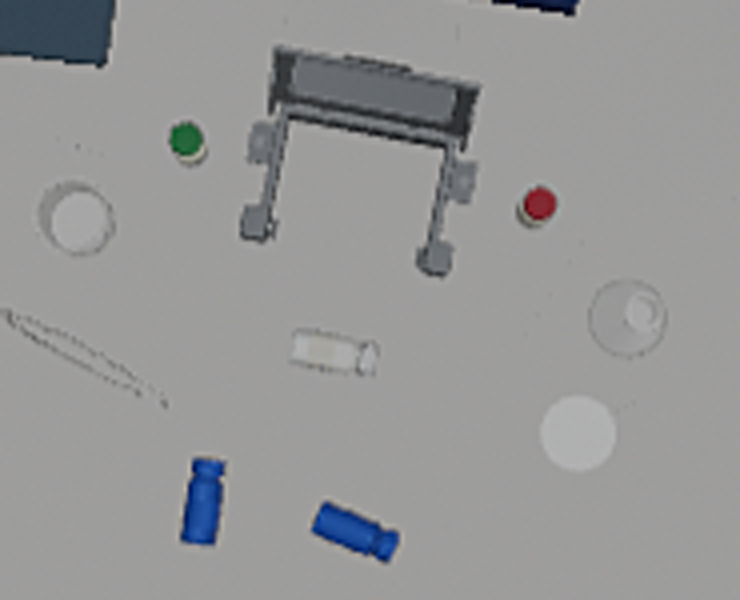

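Run:
```python
from h import *
for nm in("top","scene"):
    P=np.load(nm+"0.npy").reshape(-1,3)
    for a in (-10.,-11.3,-12.5):
        t=np.radians(a); R=np.array([[np.cos(t),-np.sin(t)],[np.sin(t),np.cos(t)]])
        C=np.array([.56,-.025]); L=(P[:,:2]-C)@R
        m=(abs(L[:,0])<.075)&(abs(L[:,1])<.078)&(P[:,2]>.016)&(P[:,2]<.034)
        q=L[m]; 
        print(nm,a,len(q),"x",np.percentile(q[:,0],[0,2,50,98,100]).round(4),"y",np.percentile(q[:,1],[0,2,98,100]).round(4))
        for s in(1,-1):
            w=q[(q[:,1]*s>.035)]; h=w[:,0]
            inner=[ (np.min(s*w[(h>x)&(h<x+.015),1]) if ((h>x)&(h<x+.015)).any() else 0).__round__(4) for x in(-.05,-.035,-.02,-.005,.01)]
            print("  side",s,"inner",inner,"front",w[:,0].min().round(4))
        m=(abs(L[:,1])<.04)&(L[:,0]>0)&(L[:,0]<.06)&(P[:,2]>.01)&(P[:,2]<.03)
        if m.any(): print("  back",np.percentile(L[m][:,0],[2,50]).round(4))
        m=(abs(L[:,1])<.075)&(L[:,0]>.0)&(L[:,0]<.12)&(P[:,2]>.08)&(P[:,2]<.14)
        print("  lid y",L[m][:,1].min().round(4),L[m][:,1].max().round(4),"x",L[m][:,0].min().round(4),L[m][:,0].max().round(4))
```

```text
top -10.0 321 x [-0.0297 -0.0272  0.0174  0.0569  0.0594] y [-0.0538 -0.0519  0.0754  0.0773]
  side 1 inner [0, np.float64(0.0615), np.float64(0.0602), np.float64(0.061), np.float64(0.0607)] front -0.0265
  side -1 inner [0, np.float64(0.0388), np.float64(0.0384), np.float64(0.0393), np.float64(0.0397)] front -0.0297
  back [0.0095 0.0522]
  lid y -0.0513 0.0701 x 0.0479 0.0796
top -11.3 322 x [-0.0285 -0.0275  0.0173  0.0566  0.058 ] y [-0.0542 -0.0523  0.0753  0.0777]
  side 1 inner [0, np.float64(0.061), np.float64(0.0598), np.float64(0.061), np.float64(0.0611)] front -0.028
  side -1 inner [0, np.float64(0.0392), np.float64(0.0388), np.float64(0.0391), np.float64(0.0393)] front -0.0285
  back [0.0057 0.0518]
  lid y -0.0499 0.0715 x 0.0485 0.0795
top -12.5 322 x [-0.0293 -0.0276  0.0165  0.0567  0.0588] y [-0.0547 -0.0527  0.0748  0.0773]
  side 1 inner [0, np.float64(0.0605), np.float64(0.0594), np.float64(0.061), np.float64(0.0614)] front -0.0293
  side -1 inner [0, np.float64(0.0403), np.float64(0.039), np.float64(0.039), np.float64(0.0388)] front -0.0274
  back [0.0067 0.051
[... 492 characters left out ...]
595 -0.0576  0.0694  0.0736]
  side 1 inner [0, np.float64(0.0566), np.float64(0.0565), np.float64(0.0565), np.float64(0.0563)] front -0.0293
  side -1 inner [0, np.float64(0.0426), np.float64(0.0433), np.float64(0.0417), np.float64(0.0422)] front -0.0302
  back [0.0501 0.0521]
  lid y -0.0544 0.0683 x 0.048 0.0776
scene -12.5 644 x [-0.0307 -0.0284  0.0355  0.0568  0.0648] y [-0.0598 -0.058   0.0689  0.0731]
  side 1 inner [0, np.float64(0.0561), np.float64(0.0562), np.float64(0.0566), np.float64(0.0567)] front -0.0307
  side -1 inner [0, np.float64(0.043), np.float64(0.0439), np.float64(0.0417), np.float64(0.0418)] front -0.0291
  back [0.0501 0.0521]
  lid y -0.0529 0.0697 x 0.0471 0.0784
```

```bash
cat >> h.py <<'E'
from scipy.spatial.transform import Rotation as Ro
t=np.radians(-11.5); CC=np.array([.577,-.0193,0]); RC=Ro.from_euler('z',t).as_matrix()
def st():
    o=robot.get_obs(); R=Ro.from_quat(o["tool_rot"]).as_matrix(); p=np.array(o["position"])
    print("t",o["time"],"case",((p-CC)@RC*1000).round(1),"ydir in case",(R[:,1]@RC).round(3),"z",(R[:,2]@RC).round(3),"F case",(np.array(o["ft_force"])@RC).round(2)); return p,R
def go(x,y,z):
    p,R=st(); T=CC+RC@np.array([x,y,z])/1000
    print("tool delta cm",((T-p)@R*100).round(2))
E
python3 -m pendant '[{"jaw":0.2,"linear":[0,0,0],"twist":-2.9},{"jaw":0.2,"linear":[-2.34,-3.13,0],"twist":0},{"jaw":0.2,"linear":[-2.34,-3.13,0],"twist":0},{"jaw":0.2,"linear":[-2.34,-3.13,0],"twist":0},{"jaw":0.2,"linear":[-2.34,-3.13,0],"twist":0},{"jaw":0.2,"linear":[-2.34,-3.13,0],"twist":0},{"jaw":0.2,"linear":[-2.34,-3.13,0],"twist":0},{"jaw":0.2,"linear":[-2.34,-3.13,0],"twist":0},{"jaw":0.2,"linear":[-2.34,-3.13,0],"twist":0},{"jaw":0.2,"linear":[-2.34,-3.13,0],"twist":0},{"jaw":0.2,"linear":[-2.34,-3.13,0],"twist":0},{"jaw":0.2,"linear":[-2.34,-3.13,0],"twist":0}]'
python3 -m pendant '[{"jaw":0.2,"linear":[-2.34,-3.13,0],"twist":0},{"jaw":0.2,"linear":[-2.34,-3.13,0],"twist":0},{"jaw":0.2,"linear":[-2.34,-3.13,0],"twist":0},{"jaw":0.2,"linear":[-2.34,-3.13,0],"twist":0},{"jaw":0.2,"linear":[-2.34,-3.13,0],"twist":0},{"jaw":0.2,"linear":[0,0,0],"twist":0},{"jaw":0.2,"linear":[0,0,0],"twist":0}]'
python3 -c "
from h import *
go(-145,-5,100)"
```

```text
time: 1.1
position: [0.3392, 0.2147, 0.2395]
tool_rot: [0.1, 0.995, -0.0, -0.0]
ft_force: [1.5, -0.1, 1.1]
grip_width: 0.0197
grip_force: 0.0
time: 1.68
position: [0.4233, 0.0379, 0.2394]
tool_rot: [0.103, 0.995, 0.0, -0.0]
ft_force: [0.1, -0.5, -0.2]
grip_width: 0.0176
grip_force: 0.0
t 1.6833 case [-162.1   25.4  239.4] ydir in case [0.005 1.    0.   ] z [-0.  0. -1.] F case [ 0.19 -0.46 -0.2 ]
tool delta cm [-1.72 -3.03 13.93]
```

```bash
python3 -m pendant '[{"jaw":0.2,"linear":[-0.5,-1.5,3],"twist":0},{"jaw":0.2,"linear":[-0.5,-1.5,3],"twist":0},{"jaw":0.2,"linear":[0,0,3.5],"twist":0},{"jaw":0.2,"linear":[0,0,3.5],"twist":0},{"jaw":0.2,"linear":[0,0,3],"twist":0},{"jaw":0.2,"linear":[0,0,2],"twist":0},{"jaw":0.2,"linear":[0,0,0],"twist":0},{"jaw":0.2,"linear":[0,0,0],"twist":0}]'
python3 - <<'E'
from h import *
go(-145,-5,24)
c,W=get("top"); cv2.imwrite("pics/top1.png",cv2.resize(c["color"][200:300,240:390],None,fx=5,fy=5))
c,W=get("scene"); cv2.imwrite("pics/sc1.png",cv2.resize(c["color"][150:320,200:440],None,fx=3.3,fy=3.3))
E
```

```text
time: 2.35
position: [0.4248, 0.0098, 0.059]
tool_rot: [0.1, 0.995, 0.0, -0.002]
ft_force: [-0.9, -0.3, -0.1]
grip_width: 0.0172
grip_force: 0.0
t 2.35 case [-155.    -1.8   59. ] ydir in case [-0.001  1.     0.   ] z [-0.004  0.    -1.   ] F case [-0.85 -0.5  -0.06]
tool delta cm [-1.01 -0.32  3.49]
```

View pics/sc1.png

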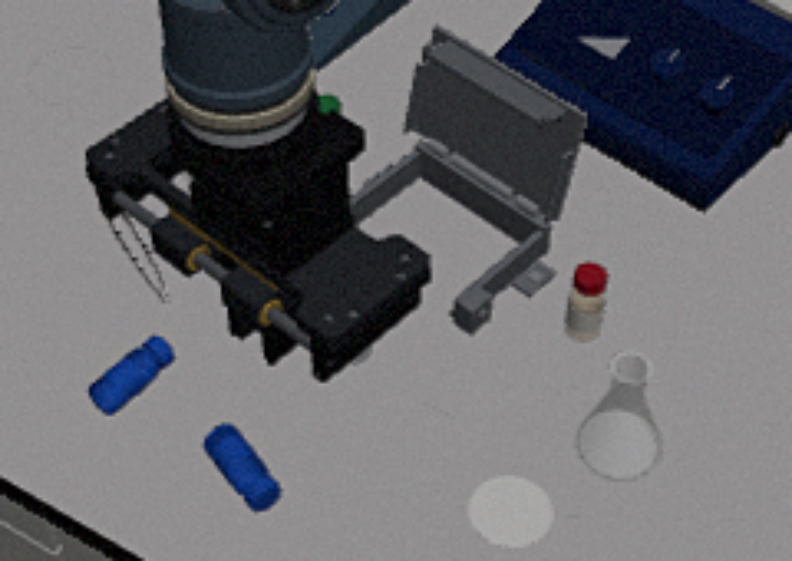

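The gripper is just behind the vial and clear of everything, so I'll descend and push.

```bash
python3 -m pendant '[{"jaw":0.2,"linear":[0,-0.3,2],"twist":0},{"jaw":0.2,"linear":[0,0,1.5],"twist":0},{"jaw":0.2,"linear":[0,0,0],"twist":0},{"jaw":0.2,"linear":[-1,0,0],"twist":0},{"jaw":0.2,"linear":[-0.7,0,0],"twist":0},{"jaw":0.2,"linear":[-0.6,0,0],"twist":0},{"jaw":0.2,"linear":[-0.6,0,0],"twist":0},{"jaw":0.2,"linear":[-0.6,0,0],"twist":0},{"jaw":0.2,"linear":[-0.6,0,0],"twist":0},{"jaw":0.2,"linear":[-0.6,0,0],"twist":0},{"jaw":0.2,"linear":[-0.6,0,0],"twist":0},{"jaw":0.2,"linear":[-0.6,0,0],"twist":0}]'
python3 -m pendant '[{"jaw":0.2,"linear":[-0.6,0,0],"twist":0},{"jaw":0.2,"linear":[-0.6,0,0],"twist":0},{"jaw":0.2,"linear":[-0.4,0,0],"twist":0},{"jaw":0.2,"linear":[-0.2,0,0],"twist":0},{"jaw":0.2,"linear":[0,0,0],"twist":0},{"jaw":0.2,"linear":[0,0,0],"twist":0}]'
python3 - <<'E'
from h import *
go(0,0,24)
c,W=get("top"); a=cv2.resize(c["color"][190:290,255:375],None,fx=4,fy=4)
c,W=get("wrist"); b=cv2.resize(c["color"],(400,300)); 
o=np.zeros((400,790,3),np.uint8); o[:,:390]=a[:,45:435]; o[:300,390:]=b; cv2.imwrite("pics/p2.png",o)
E
```

```text
time: 3.45
position: [0.4839, -0.0064, 0.0245]
tool_rot: [0.1, 0.995, 0.0, -0.0]
ft_force: [-0.1, 0.3, -0.7]
grip_width: 0.0173
grip_force: 0.0
time: 3.95
position: [0.5008, -0.0099, 0.0245]
tool_rot: [0.1, 0.995, 0.0, -0.0]
ft_force: [0.5, -0.7, -0.5]
grip_width: 0.0168
grip_force: 0.0
t 3.95 case [-76.5  -5.9  24.5] ydir in case [0. 1. 0.] z [-0.001  0.    -1.   ] F case [ 0.59 -0.61 -0.46]
tool delta cm [-7.65  0.6   0.04]
```

View pics/p2.png

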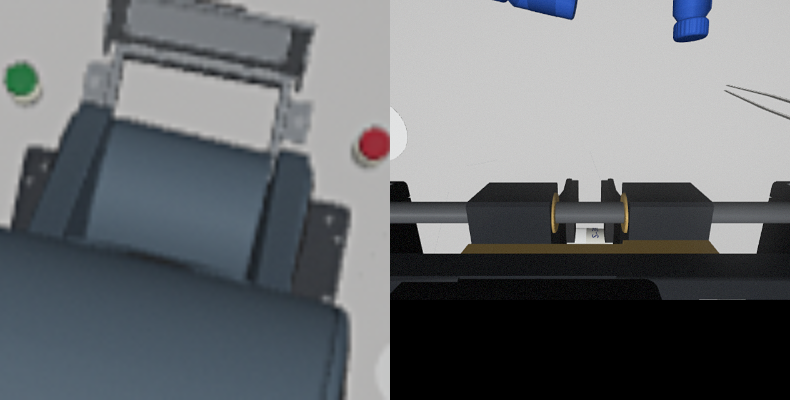

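```bash
python3 -m pendant '[{"jaw":0.2,"linear":[-0.6,0.1,0],"twist":0},{"jaw":0.2,"linear":[-0.6,0.1,0],"twist":0},{"jaw":0.2,"linear":[-0.6,0.1,0],"twist":0},{"jaw":0.2,"linear":[-0.6,0.1,0],"twist":0},{"jaw":0.2,"linear":[-0.6,0.1,0],"twist":0},{"jaw":0.2,"linear":[-0.6,0,0],"twist":0},{"jaw":0.2,"linear":[-0.6,0,0],"twist":0},{"jaw":0.2,"linear":[-0.6,0,0],"twist":0},{"jaw":0.2,"linear":[-0.6,0,0],"twist":0},{"jaw":0.2,"linear":[-0.5,0,0],"twist":0},{"jaw":0.2,"linear":[-0.4,0,0],"twist":0},{"jaw":0.2,"linear":[0,0,0],"twist":0}]'
python3 -m pendant '[{"jaw":0.2,"linear":[-0.3,0,0],"twist":0},{"jaw":0.2,"linear":[-0.3,0,0],"twist":0},{"jaw":0.2,"linear":[-0.2,0,0],"twist":0},{"jaw":0.2,"linear":[-0.2,0,0],"twist":0},{"jaw":0.2,"linear":[0,0,0],"twist":0},{"jaw":0.2,"linear":[0,0,0],"twist":0}]'
python3 -c "
from h import *
go(4.5,0,24)"
```

```text
time: 5.05
position: [0.5651, -0.018, 0.0246]
tool_rot: [0.101, 0.995, -0.0, 0.001]
ft_force: [-0.2, -0.0, 0.1]
grip_width: 0.0172
grip_force: 0.0
time: 5.55
position: [0.5736, -0.0196, 0.0246]
tool_rot: [0.1, 0.995, 0.0, -0.0]
ft_force: [0.2, -0.2, -0.8]
grip_width: 0.0176
grip_force: 0.0
t 5.55 case [-3.2 -1.  24.6] ydir in case [0. 1. 0.] z [-0.  0. -1.] F case [ 0.22 -0.16 -0.8 ]
tool delta cm [-0.77  0.1   0.06]
```

```bash
python3 -m pendant '[{"jaw":0.2,"linear":[-0.2,0,0],"twist":0},{"jaw":0.2,"linear":[-0.2,0,0],"twist":0},{"jaw":0.2,"linear":[0,0,0],"twist":0},{"jaw":0.2,"linear":[0,0,0],"twist":0}]'
python3 -m pendant '[{"jaw":0.2,"linear":[-0.2,0,0],"twist":0},{"jaw":0.2,"linear":[-0.1,0,0],"twist":0},{"jaw":0.2,"linear":[0,0,0],"twist":0},{"jaw":0.2,"linear":[0,0,0],"twist":0}]'
python3 - <<'E'
from h import *
go(4.5,0,24)
c,W=get("scene"); cv2.imwrite("pics/sc3.png",cv2.resize(c["color"][130:280,240:440],None,fx=4,fy=4))
E
```

```text
time: 5.88
position: [0.5777, -0.0205, 0.0246]
tool_rot: [0.1, 0.995, -0.0, 0.0]
ft_force: [-0.6, -0.5, 0.5]
grip_width: 0.0173
grip_force: 0.0
time: 6.22
position: [0.5801, -0.021, 0.0245]
tool_rot: [0.1, 0.995, 0.0, -0.0]
ft_force: [-1.4, 0.7, 1.1]
grip_width: 0.0173
grip_force: 0.5
t 6.2167 case [ 3.4 -1.  24.5] ydir in case [ 0.  1. -0.] z [-0.001 -0.    -1.   ] F case [-1.48  0.38  1.06]
tool delta cm [-0.11  0.1   0.05]
```

View pics/sc3.png

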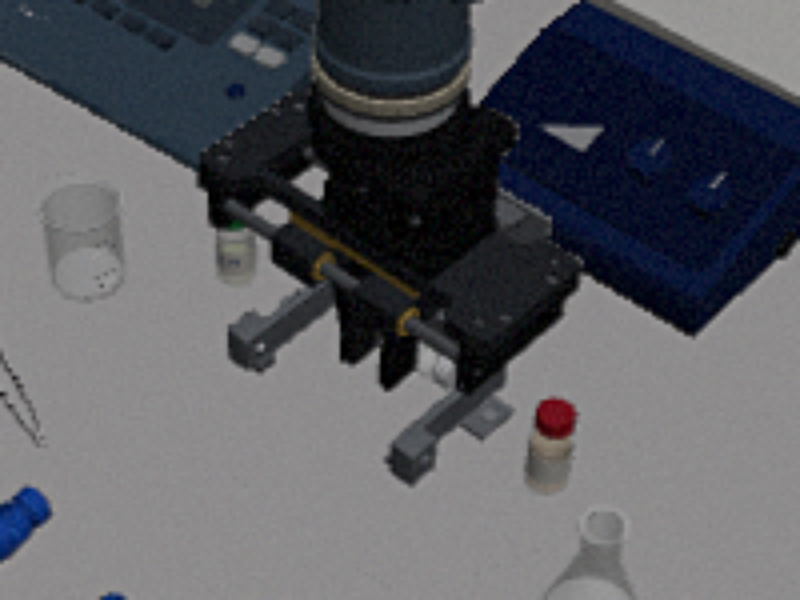

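```bash
python3 -m pendant '[{"jaw":0.2,"linear":[0,0,0],"twist":0},{"jaw":0.2,"linear":[0,0,0],"twist":0},{"jaw":0.2,"linear":[0,0,0],"twist":0},{"jaw":0.2,"linear":[0.2,0,0],"twist":0},{"jaw":0.2,"linear":[0.5,0,0],"twist":0},{"jaw":0.2,"linear":[2,0,0],"twist":0},{"jaw":0.2,"linear":[3,0,0],"twist":0},{"jaw":0,"linear":[3,0,0],"twist":0},{"jaw":0,"linear":[3,0,-2],"twist":0},{"jaw":0,"linear":[3,0,-4],"twist":0},{"jaw":0,"linear":[3,0,-4],"twist":0},{"jaw":0,"linear":[0,0,-4],"twist":0}]'
python3 -m pendant '[{"jaw":0,"linear":[0,0,-4],"twist":0},{"jaw":0,"linear":[0,0,0],"twist":0},{"jaw":0,"linear":[0,0,0],"twist":0}]'
python3 - <<'E'
from h import *
go(112,0,205)
c,W=get("scene"); cv2.imwrite("pics/sc4.png",cv2.resize(c["color"][130:280,240:440],None,fx=4,fy=4))
P=(W.reshape(-1,3)-CC)@RC*1000
m=(P[:,0]>95)&(P[:,0]<250)&(abs(P[:,1])<110)
for x in range(90,210,15):
    q=P[m&(P[:,0]>=x)&(P[:,0]<x+15)]; 
    if len(q): print(x,q[:,2].max().round(0))
m=(abs(P[:,1])<45)&(P[:,0]>5)&(P[:,0]<34)&(P[:,2]>8)&(P[:,2]<26); q=P[m]; print("vial",len(q),np.percentile(q,[2,50,98],axis=0).round(1))
m=(abs(P[:,1])<45)&(P[:,0]>40)&(P[:,0]<110)&(P[:,2]>80)&(P[:,2]<130); q=P[m]; print("lid",len(q),np.percentile(q,[1,50,99],axis=0).round(1))
E
```

```text
time: 7.27
position: [0.408, 0.0146, 0.1505]
tool_rot: [0.1, 0.995, 0.001, -0.007]
ft_force: [0.7, -0.7, -0.5]
grip_width: 0.0013
grip_force: 0.0
time: 7.52
position: [0.4185, 0.012, 0.1937]
tool_rot: [0.1, 0.995, -0.001, 0.004]
ft_force: [0.4, 0.9, 0.0]
grip_width: 0.0002
grip_force: 0.0
t 7.5167 case [-161.6   -0.9  193.7] ydir in case [ 0.  1. -0.] z [ 0.008 -0.    -1.   ] F case [0.19 0.98 0.01]
tool delta cm [-27.36   0.1   -0.91]
90 3.0
105 5.0
120 46.0
135 56.0
150 73.0
165 79.0
180 78.0
195 78.0
vial 242 [[ 13.6 -39.2   8.8]
 [ 20.  -14.7  19.4]
 [ 32.3  11.4  24.5]]
lid 467 [[ 40.9 -44.2  80.3]
 [ 51.8  -2.1 111.2]
 [ 60.6  44.  115.1]]
```

View pics/sc4.png

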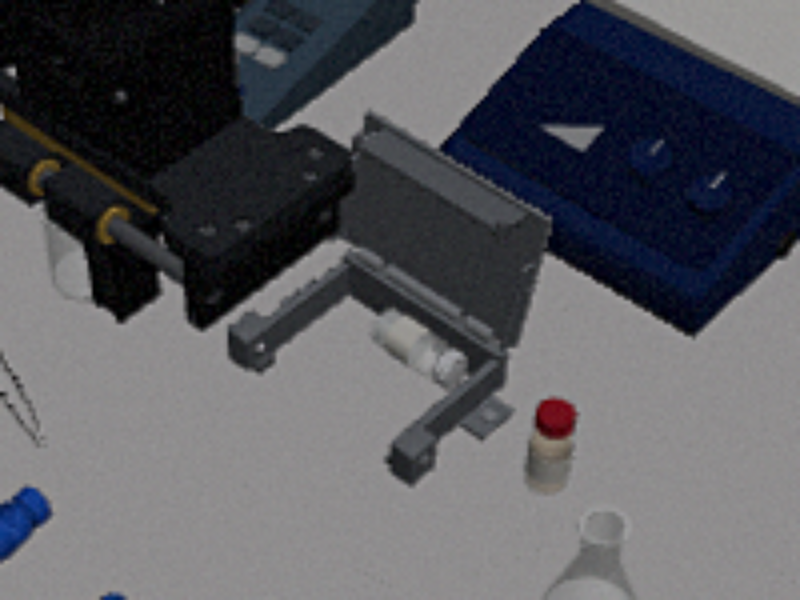

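Vial rests at the back wall and the lid is open. Next I go over and behind the lid.

```bash
python3 -m pendant '[{"jaw":0,"linear":[-1,0,-1.6],"twist":0},{"jaw":0,"linear":[-3.5,0.1,0],"twist":0},{"jaw":0,"linear":[-3.5,0,0],"twist":0},{"jaw":0,"linear":[-3.5,0,0],"twist":0},{"jaw":0,"linear":[-3.5,0,0],"twist":0},{"jaw":0,"linear":[-3.5,0,0],"twist":0},{"jaw":0,"linear":[-3.5,0,0],"twist":0},{"jaw":0,"linear":[-3.4,0,0],"twist":0},{"jaw":0,"linear":[0,0,0],"twist":0},{"jaw":0,"linear":[0,0,0],"twist":0}]'
python3 - <<'E'
from h import *
go(92,0,109)
c,W=get("top"); cv2.imwrite("pics/t5.png",c["color"])
P=(W.reshape(-1,3)-CC)@RC*1000
c,W=get("wrist"); b=c["color"]; cv2.imwrite("pics/w5.png",b)
P=(W.reshape(-1,3)-CC)@RC*1000
m=(abs(P[:,1])<60)&(P[:,0]>0)&(P[:,0]<110)&(P[:,2]>60)&(P[:,2]<130); q=P[m]; print("lid",len(q)); 
if len(q): print(np.percentile(q,[1,50,99],axis=0).round(1))
E
```

```text
time: 8.4
position: [0.6661, -0.0378, 0.2035]
tool_rot: [0.101, 0.995, 0.0, -0.002]
ft_force: [-0.8, 0.6, -0.9]
grip_width: 0.0006
grip_force: 0.0
t 8.4 case [ 91.   -0.4 203.5] ydir in case [0.001 1.    0.   ] z [-0.005  0.    -1.   ] F case [-0.94  0.38 -0.87]
tool delta cm [-0.15  0.04  9.44]
lid 7269
[[ 33.6 -58.9  72.5]
 [ 47.8  -0.8 112.4]
 [ 62.1  58.6 116.9]]
```

View pics/w5.png

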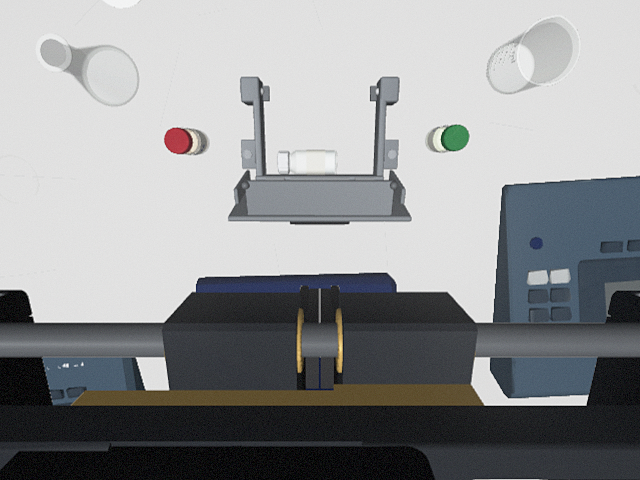

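```bash
python3 -m pendant '[{"jaw":0,"linear":[0,0,3],"twist":0},{"jaw":0,"linear":[0,0,3],"twist":0},{"jaw":0,"linear":[0,0,2.4],"twist":0},{"jaw":0,"linear":[0,0,1],"twist":0},{"jaw":0,"linear":[0,0,0],"twist":0},{"jaw":0,"linear":[0,0,0],"twist":0},{"jaw":0,"linear":[0.5,0,0],"twist":0},{"jaw":0,"linear":[0.5,0,0],"twist":0},{"jaw":0,"linear":[0.5,0,0],"twist":0},{"jaw":0,"linear":[0.5,0,0],"twist":0},{"jaw":0,"linear":[0.5,0,0],"twist":0},{"jaw":0,"linear":[0.5,0,0],"twist":0}]'
python3 -m pendant '[{"jaw":0,"linear":[0.5,0,0],"twist":0},{"jaw":0,"linear":[0.5,0,0],"twist":0},{"jaw":0,"linear":[0.5,0,0],"twist":0},{"jaw":0,"linear":[0.5,0,0],"twist":0},{"jaw":0,"linear":[0.5,0,0],"twist":0},{"jaw":0,"linear":[0.5,0,0],"twist":0},{"jaw":0,"linear":[0,0,0],"twist":0}]'
python3 - <<'E'
from h import *
go(12,0,109)
c,W=get("scene")
P=(W.reshape(-1,3)-CC)@RC*1000
m=(abs(P[:,1])<62)&(P[:,0]>-60)&(P[:,0]<70)&(P[:,2]>60)&(P[:,2]<125)
b=c["color"]; cv2.imwrite("pics/s6.png",cv2.resize(b[130:280,240:440],None,fx=4,fy=4))
E
```

```text
time: 9.5
position: [0.6372, -0.0316, 0.1144]
tool_rot: [0.1, 0.995, -0.0, 0.002]
ft_force: [2.4, -0.2, 1.6]
grip_width: 0.0004
grip_force: 0.9
time: 10.08
position: [0.6056, -0.0251, 0.1128]
tool_rot: [0.1, 0.995, 0.0, -0.001]
ft_force: [1.2, -0.6, 0.3]
grip_width: 0.0006
grip_force: 0.5
t 10.0833 case [ 29.2  -0.  112.8] ydir in case [ 0.  1. -0.] z [-0.002 -0.    -1.   ] F case [ 1.32 -0.29  0.31]
tool delta cm [1.72 0.   0.38]
```

View pics/s6.png

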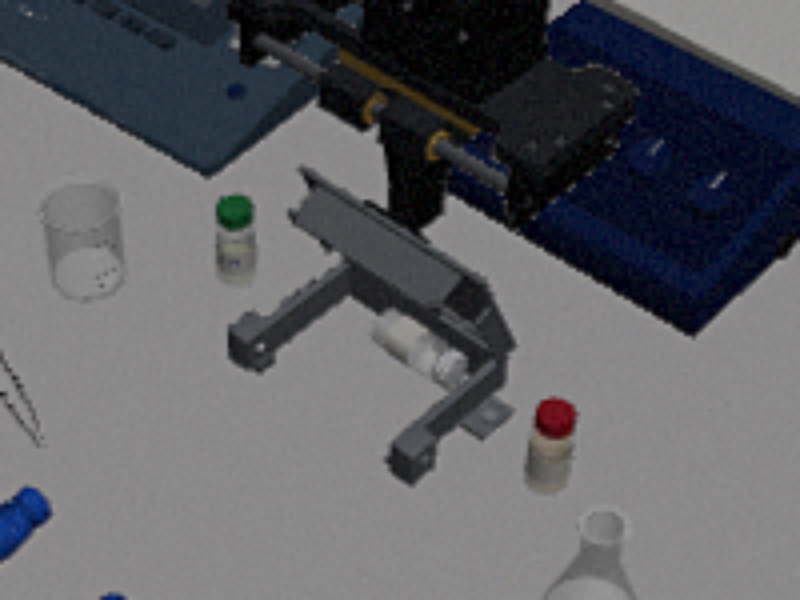

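```bash
python3 -m pendant '[{"jaw":0,"linear":[0.65,0,0.1],"twist":0},{"jaw":0,"linear":[0.65,0,0.1],"twist":0},{"jaw":0,"linear":[0.6,0,0.35],"twist":0},{"jaw":0,"linear":[0.6,0,0.35],"twist":0},{"jaw":0,"linear":[0.5,0,0.5],"twist":0},{"jaw":0,"linear":[0.5,0,0.5],"twist":0},{"jaw":0,"linear":[0,0,0],"twist":0},{"jaw":0,"linear":[0,0,0],"twist":0}]'
python3 -m pendant '[{"jaw":0,"linear":[0.3,0,0.4],"twist":0},{"jaw":0,"linear":[0.3,0,0.4],"twist":0},{"jaw":0,"linear":[0.3,0,0.4],"twist":0},{"jaw":0,"linear":[0,0,0],"twist":0},{"jaw":0,"linear":[0,0,0],"twist":0}]'
python3 - <<'E'
from h import *
go(-15,0,82)
c,W=get("scene")
b=c["color"]; cv2.imwrite("pics/s7.png",cv2.resize(b[130:280,240:440],None,fx=4,fy=4))
E
```

```text
time: 10.8
position: [0.5709, -0.018, 0.0935]
tool_rot: [0.1, 0.995, 0.0, -0.002]
ft_force: [0.6, 0.0, 0.3]
grip_width: 0.0007
grip_force: 0.2
time: 11.22
position: [0.5633, -0.0165, 0.0817]
tool_rot: [0.1, 0.995, 0.0, -0.001]
ft_force: [0.3, -0.0, 1.2]
grip_width: 0.0005
grip_force: 0.4
t 11.2167 case [-14.    0.   81.7] ydir in case [0. 1. 0.] z [-0.002  0.    -1.   ] F case [0.27 0.03 1.18]
tool delta cm [ 0.1  -0.   -0.03]
```

View pics/s7.png

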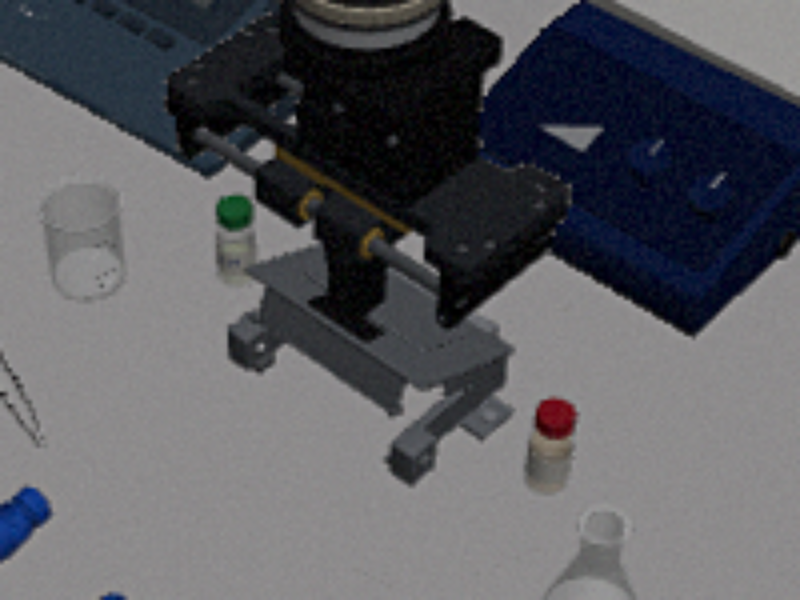

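The fingertips are on the pad with the lid at about 0.4 rad. Next I lower it gently.

```bash
python3 -m pendant '[{"jaw":0,"linear":[0.2,0,0.3],"twist":0},{"jaw":0,"linear":[0.2,0,0.3],"twist":0},{"jaw":0,"linear":[0.2,0,0.3],"twist":0},{"jaw":0,"linear":[0.1,0,0.3],"twist":0},{"jaw":0,"linear":[0.1,0,0.2],"twist":0},{"jaw":0,"linear":[0,0,0],"twist":0},{"jaw":0,"linear":[0,0,0],"twist":0}]'
python3 -c "
from h import *
st()"
for i in 1; do python3 -m pendant '[{"jaw":0,"linear":[0.03,0,0.1],"twist":0},{"jaw":0,"linear":[0,0,0],"twist":0}]' | sed -n '2p;4p'; done
python3 -m pendant '[{"jaw":0,"linear":[0.03,0,0.1],"twist":0},{"jaw":0,"linear":[0,0,0],"twist":0}]' | sed -n '2p;4p'
```

```text
time: 11.85
position: [0.5558, -0.015, 0.068]
tool_rot: [0.1, 0.995, 0.0, -0.001]
ft_force: [2.8, -0.7, 2.9]
grip_width: 0.0003
grip_force: 1.3
t 11.85 case [-21.7  -0.   68. ] ydir in case [ 0.  1. -0.] z [-0.001 -0.    -1.   ] F case [ 2.9  -0.1   2.95]
position: [0.5555, -0.015, 0.0671]
ft_force: [2.8, -1.7, 1.1]
position: [0.5554, -0.0149, 0.0661]
ft_force: [2.3, -0.5, 3.0]
```

```bash
python3 -m pendant '[{"jaw":0,"linear":[0.02,0,0.1],"twist":0},{"jaw":0,"linear":[0,0,0.0],"twist":0}]' | sed -n '2p;4p'
python3 -m pendant '[{"jaw":0,"linear":[0.02,0,0.1],"twist":0},{"jaw":0,"linear":[0,0,0.0],"twist":0}]' | sed -n '2p;4p'
python3 -m pendant '[{"jaw":0,"linear":[0.02,0,0.1],"twist":0},{"jaw":0,"linear":[0,0,0.0],"twist":0}]' | sed -n '2p;4p'
python3 -m pendant '[{"jaw":0,"linear":[0.02,0,0.05],"twist":0},{"jaw":0,"linear":[0,0,0.0],"twist":0}]' | sed -n '2p;4p'
python3 -m pendant '[{"jaw":0,"linear":[0.02,0,0.05],"twist":0},{"jaw":0,"linear":[0,0,0.0],"twist":0}]' | sed -n '2p;4p'
```

```text
position: [0.5552, -0.0149, 0.0651]
ft_force: [0.7, -0.5, 2.8]
position: [0.555, -0.0149, 0.0641]
ft_force: [1.6, -1.7, 2.5]
position: [0.5548, -0.0148, 0.063]
ft_force: [1.4, -1.9, 1.8]
position: [0.5547, -0.0148, 0.0626]
ft_force: [2.0, -0.6, 3.1]
position: [0.5547, -0.0148, 0.0622]
ft_force: [2.6, -1.0, 3.1]
```

```bash
P() { sed -n '2p;4p'; }
python3 -m pendant '[{"jaw":0,"linear":[0.01,0,0.05],"twist":0},{"jaw":0,"linear":[0,0,0.0],"twist":0}]' | P
python3 -m pendant '[{"jaw":0,"linear":[0.01,0,0.05],"twist":0},{"jaw":0,"linear":[0,0,0.0],"twist":0}]' | P
python3 -m pendant '[{"jaw":0,"linear":[0.01,0,0.05],"twist":0},{"jaw":0,"linear":[0,0,0.0],"twist":0}]' | P
python3 -m pendant '[{"jaw":0,"linear":[0.01,0,0.05],"twist":0},{"jaw":0,"linear":[0,0,0.0],"twist":0}]' | P
```

```text
position: [0.5546, -0.0148, 0.0617]
ft_force: [1.4, -1.2, 3.4]
position: [0.5545, -0.0147, 0.0612]
ft_force: [1.6, -1.4, 3.0]
position: [0.5544, -0.0147, 0.0608]
ft_force: [2.1, -1.1, 3.8]
position: [0.5544, -0.0147, 0.0605]
ft_force: [1.1, -1.5, 4.4]
```

```bash
P() { sed -n '2p;4p'; }
python3 -m pendant '[{"jaw":0,"linear":[0,0,0.05],"twist":0},{"jaw":0,"linear":[0,0,0.0],"twist":0}]' | P
python3 -m pendant '[{"jaw":0,"linear":[0,0,0.05],"twist":0},{"jaw":0,"linear":[0,0,0.0],"twist":0}]' | P
python3 -m pendant '[{"jaw":0,"linear":[0,0,0.05],"twist":0},{"jaw":0,"linear":[0,0,0.0],"twist":0}]' | P
```

```text
position: [0.5544, -0.0147, 0.0602]
ft_force: [0.3, -0.8, 7.6]
position: [0.5544, -0.0147, 0.06]
ft_force: [-0.1, -0.8, 9.8]
position: [0.5543, -0.0147, 0.0595]
ft_force: [1.2, -0.4, 8.3]
```

```bash
P() { sed -n '2p;4p'; }
python3 -m pendant '[{"jaw":0,"linear":[0,0,0.03],"twist":0},{"jaw":0,"linear":[0,0,0.0],"twist":0}]' | P
python3 -m pendant '[{"jaw":0,"linear":[0,0,0.03],"twist":0},{"jaw":0,"linear":[0,0,0.0],"twist":0}]' | P
python3 -m pendant '[{"jaw":0,"linear":[0,0,0.03],"twist":0},{"jaw":0,"linear":[0,0,0.0],"twist":0}]' | P
```

```text
position: [0.5543, -0.0147, 0.0592]
ft_force: [0.4, -0.5, 8.8]
position: [0.5543, -0.0147, 0.059]
ft_force: [1.5, -0.3, 9.3]
position: [0.5543, -0.0147, 0.0585]
ft_force: [0.9, -1.1, 7.2]
```

```bash
P() { sed -n '2p;4p'; }
python3 -m pendant '[{"jaw":0,"linear":[0,0,0.03],"twist":0},{"jaw":0,"linear":[0,0,0.0],"twist":0}]' | P
python3 -m pendant '[{"jaw":0,"linear":[0,0,0.03],"twist":0},{"jaw":0,"linear":[0,0,0.0],"twist":0}]' | P
python3 -m pendant '[{"jaw":0,"linear":[0,0,0.03],"twist":0},{"jaw":0,"linear":[0,0,0.0],"twist":0}]' | P
```

```text
position: [0.5541, -0.0147, 0.058]
ft_force: [-0.2, -0.8, 6.1]
position: [0.5541, -0.0146, 0.0575]
ft_force: [1.5, -1.8, 6.3]
position: [0.5541, -0.0146, 0.057]
ft_force: [1.1, -1.0, 3.7]
```

```bash
P() { sed -n '2p;4p'; }
python3 -m pendant '[{"jaw":0,"linear":[0,0,0.03],"twist":0},{"jaw":0,"linear":[0,0,0.0],"twist":0}]' | P
python3 -m pendant '[{"jaw":0,"linear":[0,0,0.03],"twist":0},{"jaw":0,"linear":[0,0,0.0],"twist":0}]' | P
```

```text
position: [0.554, -0.0146, 0.0565]
ft_force: [0.7, -1.5, 2.6]
position: [0.5537, -0.0145, 0.0559]
ft_force: [-0.1, -0.7, 2.1]
```

The force rose to about 10 N, then fell to about 2 N, so the lid seems past the catch. I'll lift and check.

```bash
P() { sed -n '2p;4p'; }
python3 -m pendant '[{"jaw":0,"linear":[0,0,-0.1],"twist":0},{"jaw":0,"linear":[0,0,0.0],"twist":0}]' | P
python3 -m pendant '[{"jaw":0,"linear":[0,0,-0.1],"twist":0},{"jaw":0,"linear":[0,0,0.0],"twist":0}]' | P
python3 -m pendant '[{"jaw":0,"linear":[0,0,-0.1],"twist":0},{"jaw":0,"linear":[0,0,0.0],"twist":0}]' | P
python3 -m pendant '[{"jaw":0,"linear":[0,0,-0.2],"twist":0},{"jaw":0,"linear":[0,0,0.0],"twist":0},{"jaw":0,"linear":[0,0,0.0],"twist":0}]' | P
python3 - <<'E'
from h import *
c,W=get("scene"); P=(W.reshape(-1,3)-CC)@RC*1000
m=(abs(P[:,1])>25)&(abs(P[:,1])<55)&(P[:,0]>-36)&(P[:,0]<40)&(P[:,2]>27)&(P[:,2]<80); q=P[m]
A=np.polyfit(q[:,0],q[:,2],1); print(len(q),"slope",A)
E
```

```text
position: [0.5528, -0.0142, 0.0567]
ft_force: [1.1, -0.5, 0.6]
position: [0.5535, -0.0144, 0.058]
ft_force: [0.8, 0.6, -0.5]
position: [0.554, -0.0146, 0.0593]
ft_force: [-0.1, 0.2, 0.1]
position: [0.5543, -0.0147, 0.0615]
ft_force: [-0.1, -0.5, -0.0]
449 slope [-2.43100615e-03  3.65980501e+01]
```

```bash
python3 -m pendant '[{"jaw":0,"linear":[0,0,-1],"twist":0},{"jaw":0,"linear":[0,0,-2],"twist":0},{"jaw":0,"linear":[0,0,-3],"twist":0},{"jaw":0,"linear":[0,0,-3],"twist":0},{"jaw":0,"linear":[0,0,-3],"twist":0},{"jaw":0,"linear":[0,0,0],"twist":0},{"jaw":0,"linear":[0,0,0],"twist":0},{"jaw":0,"linear":[0,0,0],"twist":0},{"jaw":0,"linear":[0,0,0],"twist":0},{"jaw":0,"linear":[0,0,0],"twist":0}]' | head -2
python3 - <<'E'
from h import *
c,W=get("scene"); P=(W.reshape(-1,3)-CC)@RC*1000
m=(abs(P[:,1])>25)&(abs(P[:,1])<55)&(P[:,0]>-36)&(P[:,0]<40)&(P[:,2]>27)&(P[:,2]<80); q=P[m]
A=np.polyfit(q[:,0],q[:,2],1); print(len(q),"slope",A)
if abs(A[0])<.11 and len(q)>200: print(robot.hand_in())
E
```

```text
time: 17.15
position: [0.5532, -0.0145, 0.18]
220 slope [-0.37431384 66.2398914 ]
```

```bash
cat > lid.py <<'E'
from h import *
for n in("scene","wrist"):
    c,W=get(n); P=(W.reshape(-1,3)-CC)@RC*1000
    m=(abs(P[:,1])<58)&(P[:,0]>-60)&(P[:,0]<45)&(P[:,2]>8)&(P[:,2]<110); q=P[m]
    for x in range(-60,45,15):
        z=q[(q[:,0]>=x)&(q[:,0]<x+15),2]
        if len(z): print(n,x+7,len(z),np.percentile(z,[5,50,95]).round(0))
E
python3 lid.py
```

```text
scene -53 1 [25. 25. 25.]
scene -38 98 [10. 23. 75.]
scene -23 542 [23. 79. 90.]
scene -8 265 [13. 88. 93.]
scene 7 116 [ 9. 25. 79.]
scene 22 181 [11. 22. 63.]
scene 37 134 [12. 38. 47.]
wrist -38 525 [12. 24. 75.]
wrist -23 3958 [24. 80. 87.]
wrist -8 2431 [82. 91. 93.]
wrist 7 199 [77. 79. 80.]
```

The lid popped up to about 0.8 rad, so it was short of the snap. I'll go over the pad again and press further.

```bash
python3 -m pendant '[{"jaw":0,"linear":[-1.5,0,1],"twist":0},{"jaw":0,"linear":[-1.5,0,2],"twist":0},{"jaw":0,"linear":[0,0,2],"twist":0},{"jaw":0,"linear":[0,0,1.2],"twist":0},{"jaw":0,"linear":[0,0,0],"twist":0},{"jaw":0,"linear":[0,0,0],"twist":0}]' | head -2
python3 -c "
from h import *
go(4,0,106)"
```

```text
time: 17.8
position: [0.5829, -0.0205, 0.1182]
t 17.8 case [  6.   -0.  118.2] ydir in case [0. 1. 0.] z [-0.003  0.    -1.   ] F case [0.04 0.53 0.59]
tool delta cm [0.2  0.   1.23]
```

```bash
python3 -m pendant '[{"jaw":0,"linear":[0.1,0,0.7],"twist":0},{"jaw":0,"linear":[0.1,0,0.7],"twist":0},{"jaw":0,"linear":[0.5,0,0.5],"twist":0},{"jaw":0,"linear":[0.5,0,0.5],"twist":0},{"jaw":0,"linear":[0.3,0,0.4],"twist":0},{"jaw":0,"linear":[0.3,0,0.4],"twist":0},{"jaw":0,"linear":[0.3,0,0.4],"twist":0},{"jaw":0,"linear":[0.3,0,0.4],"twist":0},{"jaw":0,"linear":[0.2,0,0.4],"twist":0},{"jaw":0,"linear":[0.1,0,0.4],"twist":0},{"jaw":0,"linear":[0,0,0],"twist":0},{"jaw":0,"linear":[0,0,0],"twist":0}]'
python3 -c "
from h import *
go(-23,0,63)"
python3 lid.py | grep scene
```

```text
time: 18.8
position: [0.5556, -0.0149, 0.0706]
tool_rot: [0.1, 0.995, 0.0, -0.002]
ft_force: [1.1, -0.6, 1.2]
grip_width: 0.0006
grip_force: 0.6
t 18.8 case [-21.9   0.   70.6] ydir in case [0. 1. 0.] z [-0.004  0.    -1.   ] F case [ 1.18 -0.34  1.18]
tool delta cm [ 0.11 -0.    0.76]
scene -38 678 [21. 43. 85.]
scene -23 287 [25. 50. 81.]
scene -8 207 [18. 47. 63.]
scene 7 146 [13. 44. 47.]
scene 22 69 [12. 40. 43.]
scene 37 83 [ 9. 38. 40.]
```

```bash
P() { sed -n '2p;4p'; }
python3 -m pendant '[{"jaw":0,"linear":[0.05,0,0.25],"twist":0},{"jaw":0,"linear":[0.05,0,0.25],"twist":0},{"jaw":0,"linear":[0.05,0,0.2],"twist":0},{"jaw":0,"linear":[0,0,0.2],"twist":0},{"jaw":0,"linear":[0,0,0],"twist":0}]' | P
python3 -m pendant '[{"jaw":0,"linear":[0,0,0.05],"twist":0},{"jaw":0,"linear":[0,0,0.05],"twist":0},{"jaw":0,"linear":[0,0,0],"twist":0}]' | P
python3 -m pendant '[{"jaw":0,"linear":[0,0,0.05],"twist":0},{"jaw":0,"linear":[0,0,0.05],"twist":0},{"jaw":0,"linear":[0,0,0],"twist":0}]' | P
python3 -m pendant '[{"jaw":0,"linear":[0,0,0.05],"twist":0},{"jaw":0,"linear":[0,0,0.05],"twist":0},{"jaw":0,"linear":[0,0,0],"twist":0}]' | P
python3 -m pendant '[{"jaw":0,"linear":[0,0,0.05],"twist":0},{"jaw":0,"linear":[0,0,0],"twist":0}]' | P
```

```text
position: [0.5542, -0.0146, 0.0616]
ft_force: [-1.1, 0.8, 1.0]
position: [0.5551, -0.0148, 0.0611]
ft_force: [-1.8, 0.8, 2.7]
position: [0.5555, -0.0149, 0.0605]
ft_force: [-2.0, 0.8, 5.4]
position: [0.5554, -0.0149, 0.0601]
ft_force: [-3.5, 0.1, 9.3]
position: [0.5554, -0.0148, 0.0598]
ft_force: [-4.6, 0.5, 11.7]
```

```bash
P() { sed -n '2p;4p'; }
python3 -m pendant '[{"jaw":0,"linear":[0,0,0.05],"twist":0},{"jaw":0,"linear":[0,0,0],"twist":0}]' | P
python3 -m pendant '[{"jaw":0,"linear":[0,0,0.05],"twist":0},{"jaw":0,"linear":[0,0,0],"twist":0}]' | P
python3 -m pendant '[{"jaw":0,"linear":[0,0,0.05],"twist":0},{"jaw":0,"linear":[0,0,0],"twist":0}]' | P
```

```text
position: [0.5553, -0.0148, 0.0593]
ft_force: [-4.3, 1.3, 10.4]
position: [0.5553, -0.0148, 0.059]
ft_force: [-4.3, 1.2, 13.1]
position: [0.5551, -0.0148, 0.0581]
ft_force: [-3.5, 0.1, 7.6]
```

```bash
P() { sed -n '2p;4p'; }
python3 -m pendant '[{"jaw":0,"linear":[0,0,0.05],"twist":0},{"jaw":0,"linear":[0,0,0],"twist":0}]' | P
python3 -m pendant '[{"jaw":0,"linear":[0,0,0.05],"twist":0},{"jaw":0,"linear":[0,0,0],"twist":0}]' | P
python3 -m pendant '[{"jaw":0,"linear":[0,0,0.05],"twist":0},{"jaw":0,"linear":[0,0,0],"twist":0}]' | P
python3 -m pendant '[{"jaw":0,"linear":[0,0,0.05],"twist":0},{"jaw":0,"linear":[0,0,0],"twist":0}]' | P
```

```text
position: [0.5551, -0.0148, 0.0571]
ft_force: [-4.3, 0.9, 5.3]
position: [0.5554, -0.0149, 0.0563]
ft_force: [-2.0, 0.6, 3.9]
position: [0.5559, -0.015, 0.0557]
ft_force: [-1.2, -0.5, 0.8]
position: [0.5567, -0.0152, 0.0552]
ft_force: [0.4, -0.6, 0.0]
```

```bash
P() { sed -n '2p;4p'; }
python3 -m pendant '[{"jaw":0,"linear":[0,0,0.05],"twist":0},{"jaw":0,"linear":[0,0,0],"twist":0}]' | P
python3 -m pendant '[{"jaw":0,"linear":[0,0,0.05],"twist":0},{"jaw":0,"linear":[0,0,0],"twist":0}]' | P
python3 lid.py | grep scene
```

```text
position: [0.5567, -0.0153, 0.0547]
ft_force: [0.4, -0.2, 0.6]
position: [0.5561, -0.0151, 0.0543]
ft_force: [0.0, 0.5, 0.3]
scene -53 2 [17. 19. 21.]
scene -38 577 [11. 33. 67.]
scene -23 315 [32. 35. 68.]
scene -8 217 [32. 36. 44.]
scene 7 87 [33. 36. 38.]
scene 22 63 [ 9. 36. 38.]
scene 37 36 [11. 35. 37.]
```

```bash
P() { sed -n '2p;4p'; }
python3 -m pendant '[{"jaw":0,"linear":[0,0,0.05],"twist":0},{"jaw":0,"linear":[0,0,0],"twist":0}]' | P
python3 -m pendant '[{"jaw":0,"linear":[0,0,0.05],"twist":0},{"jaw":0,"linear":[0,0,0],"twist":0}]' | P
```

```text
position: [0.5557, -0.015, 0.0538]
ft_force: [0.9, 0.3, -0.8]
position: [0.5557, -0.015, 0.0535]
ft_force: [0.1, 0.0, 2.1]
```

```bash
P() { sed -n '2p;4p'; }
python3 -m pendant '[{"jaw":0,"linear":[0,0,0.03],"twist":0},{"jaw":0,"linear":[0,0,0],"twist":0}]' | P
```

```text
position: [0.5557, -0.015, 0.0533]
ft_force: [-1.1, 0.0, 3.9]
```

```bash
python3 -m pendant '[{"jaw":0,"linear":[0,0,0.04],"twist":0},{"jaw":0,"linear":[0,0,0],"twist":0}]' | sed -n '2p;4p'
python3 -m pendant '[{"jaw":0,"linear":[0,0,-0.3],"twist":0},{"jaw":0,"linear":[0,0,-0.7],"twist":0},{"jaw":0,"linear":[0,0,-1],"twist":0},{"jaw":0,"linear":[0,0,0],"twist":0},{"jaw":0,"linear":[0,0,0],"twist":0},{"jaw":0,"linear":[0,0,0],"twist":0},{"jaw":0,"linear":[0,0,0],"twist":0},{"jaw":0,"linear":[0,0,0],"twist":0},{"jaw":0,"linear":[0,0,0],"twist":0},{"jaw":0,"linear":[0,0,0],"twist":0},{"jaw":0,"linear":[0,0,0],"twist":0},{"jaw":0,"linear":[0,0,0],"twist":0}]' | sed -n '1,4p'
python3 lid.py | grep scene
```

```text
position: [0.5557, -0.0149, 0.0529]
ft_force: [-0.5, -0.2, 5.6]
time: 23.5
position: [0.5557, -0.015, 0.0725]
tool_rot: [0.1, 0.995, 0.0, -0.0]
ft_force: [-0.1, 0.1, 0.4]
scene -53 1 [21. 21. 21.]
scene -38 593 [11. 33. 87.]
scene -23 359 [32. 35. 85.]
scene -8 254 [32. 35. 58.]
scene 7 188 [33. 36. 38.]
scene 22 111 [33. 36. 38.]
scene 37 89 [11. 36. 40.]
```

The lid has stayed level with the finger clear for 0.75 s. I'll retreat, wait longer and check before handing in.

```bash
python3 -m pendant '[{"jaw":0,"linear":[0,0,-2],"twist":0},{"jaw":0,"linear":[0,0,-3],"twist":0},{"jaw":0,"linear":[0,0,-3],"twist":0},{"jaw":0,"linear":[0,0,-3],"twist":0},{"jaw":0,"linear":[3,0,0],"twist":0},{"jaw":0,"linear":[3,0,0],"twist":0},{"jaw":0,"linear":[3,0,0],"twist":0},{"jaw":0,"linear":[3,0,0],"twist":0},{"jaw":0,"linear":[0,0,0],"twist":0},{"jaw":0,"linear":[0,0,0],"twist":0},{"jaw":0,"linear":[0,0,0],"twist":0},{"jaw":0,"linear":[0,0,0],"twist":0}]' | head -2
python3 -m pendant '[{"jaw":0,"linear":[0,0,0],"twist":0},{"jaw":0,"linear":[0,0,0],"twist":0},{"jaw":0,"linear":[0,0,0],"twist":0},{"jaw":0,"linear":[0,0,0],"twist":0},{"jaw":0,"linear":[0,0,0],"twist":0},{"jaw":0,"linear":[0,0,0],"twist":0},{"jaw":0,"linear":[0,0,0],"twist":0},{"jaw":0,"linear":[0,0,0],"twist":0},{"jaw":0,"linear":[0,0,0],"twist":0},{"jaw":0,"linear":[0,0,0],"twist":0},{"jaw":0,"linear":[0,0,0],"twist":0},{"jaw":0,"linear":[0,0,0],"twist":0}]' | head -1
python3 lid.py | grep scene
```

```text
time: 24.6
position: [0.4401, 0.0085, 0.183]
time: 25.6
scene -53 2 [ 9. 13. 17.]
scene -38 481 [10. 25. 37.]
scene -23 290 [32. 35. 38.]
scene -8 310 [33. 35. 38.]
scene 7 285 [34. 36. 38.]
scene 22 270 [34. 36. 38.]
scene 37 283 [34. 36. 40.]
```

```bash
python3 -c "
from rig import robot
print(robot.hand_in())"
```

```text
the job is handed in; nothing more can be done
None
```

I rolled the vial in against the back wall, closed the lid past its catches and handed the job in at about 26 s; `hand_in()` gave no verdict. The first press fell short and the lid popped back up. After the second it stayed level for over 2.5 s with the gripper clear, peak sampled force about 13 N; I could not see the vial once the lid was shut.

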